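# Find the rocking filter cover and push it home

## Robot

A 6-joint arm with a two-finger parallel gripper is mounted at the origin on the work surface. World frame = base frame: x ahead of the robot, y to its left, z up, the work surface at z = 0. Lengths are in m, angles in rad, forces in N, time in s.
With the tool pointing down it reaches from about 0.25 to 0.775 m from the base axis. Payload 8.9 kg.
Tool frame: the origin (TCP) lies between the finger pads; the fingertips stand 19 mm ahead of it and the grasp point (between the pads) is the TCP; z points along the fingers, y is the direction in which the jaws open and shut (so a half turn about z gives the same grasp; the last joint's range is limited). The gripper opens to 85 mm and grips with 20 to 120 N. Pads are 22 mm wide; open, the fingers measure 114 mm over their backs; the gripper's body (76 mm by 85 mm) begins 54 mm behind the grasp point. The pads swing forward as they close: fully open they stand 13 mm farther back than shut.
Start: joints at [-1.414, 0.291, -0.153, 1.127, 0, 1.431], TCP at [0.153, -0.502, 0.25] pointing down, gripper open.
Joint ranges: [-2.52, 2.52], [-0.91, 1.74], [-1.3, 1.37], [-1.96, 2.02], [-1.52, 1.47], [-3.14, 3.14]. Speed limits (rad/s): [2.22, 2.22, 2.79, 3.14, 3.14, 3.14].

## Interface

Orientations are given as a rotation vector (axis times angle).
In Python, from cell import read_state, optics, sign_off gives the robot as it stands.
- The arm moves only by the tool step_arm, never from a script. Its argument "rows" is a list of rows, each a list of 7 numbers: the opening in per cent of the stroke, from 0 (shut) to 100 (fully open), then the shift along the tool's x, y, z in m, then the turn, a rotation vector about the tool's x, y, z in rad. In form: [[hand, dx, dy, dz, wx, wy, wz], ...]. A call has 1 to 5 rows; each row shifts and turns the pose as measured when the row begins, along the tool's axes as they then stand; what a row does not reach is not made up. A row lasts 1/12 s, in which the tool goes at most 41.7 mm and 7.16 degrees, less where a joint would pass 70% of its speed; a pose out of reach is approached as far as the arm can. A call is refused whole if a number of a shift passes 0.0417 or a number of a turn 0.125, either way. A call with a gripper value outside its range is refused whole. The fingers move at their own pace and stop on an object; "force" is the grip in N (left out, the last holds). Time passes only in rows, so rows that do not move let the fingers close. It gives the time, the measured TCP pose, the force and the opening at its end, in the units of the state.
- read_state(): the state, without advancing time (a new reading comes with each control period).
- optics.get_image(name): name is "scene" or "top" or "wrist"; returns the picture (420x560x3 uint8, red, green, blue); there is no depth.
- optics.camera_model(name): a dict with "fx", "fy", "cx", "cy" (pixels), "R" (3x3) and "t" (3): a world point X has camera coordinates R X + t; the wrist camera has in their place "mount" (4x4, takes a point from camera to tool coordinates, whose origin is the TCP and whose axes are the flange's). Camera axes: x right, y down, z forward; pixel columns grow to the right and rows downward; lengths in m; the calibration is good to about 2 mm. A picture is of the moment at which its call begins: read the wrist's pose just before it. camera_model takes no time and is no camera call.
- sign_off(): hands the job in, once; it reports no verdict.
The state is a dict: "time": time; "joints": joint angles; "qd": joint speeds; "tau": joint torques, N m; "tcp_pos": TCP position; "orientation": TCP orientation; "force": force on the tool from outside, world axes, zero at the start; "ft_torque": the same for the moment, N m; "width": finger opening in m.
Only numpy, scipy, OpenCV 4.12 (cv2) and the standard library are available. Lean on these libraries where they do the work, as an engineer would, in place of code of your own. Each camera call takes 0.05 s, during which the arm holds its last target.

## Task

The cartridges of the water purifier have been changed and one of the four covers on its top was not pushed home. Press lightly with a fingertip on one end of each cover until you find the one that rocks, then press that one down in its middle until it sits fully home, flush and level. Use no more than finger pressure, do not grip or lift anything, and leave everything else on the counter where it stands.

Things in the scene. Friction and masses are not known exactly. Their poses are not given: they have to be found in the camera images.
- purifier: Countertop water purifier, low white plastic box, fixed: 200 mm deep (its x), 370 mm wide (y), flat top deck 150 mm above the counter. Origin: centre of its underside; x from its front (dark status window, robot side) to its rear, y to its left, z up. Four identical flat grey covers lie side by side in the deck, 96 mm long (x), 60 mm wide (y), 6 mm thick; a cover that is home is flush and does not give.
- well_1 (a point): Centre of the place of the leftmost cover, at the height of the deck's top (left = purifier's +y); fixed in the purifier at x -15, y 130, z 150 mm, same axes, however that cover sits. The cover's front end is 48 mm to -x of this point, its rear end 48 mm to +x; its push-in stud is under this point.
- well_2 (a point): Centre of the place of the second from the left cover, at the height of the deck's top (left = purifier's +y); fixed in the purifier at x -15, y 60, z 150 mm, same axes, however that cover sits. The cover's front end is 48 mm to -x of this point, its rear end 48 mm to +x; its push-in stud is under this point.
- well_3 (a point): Centre of the place of the third from the left cover, at the height of the deck's top (left = purifier's +y); fixed in the purifier at x -15, y -60, z 150 mm, same axes, however that cover sits. The cover's front end is 48 mm to -x of this point, its rear end 48 mm to +x; its push-in stud is under this point.
- well_4 (a point): Centre of the place of the rightmost cover, at the height of the deck's top (left = purifier's +y); fixed in the purifier at x -15, y -130, z 150 mm, same axes, however that cover sits. The cover's front end is 48 mm to -x of this point, its rear end 48 mm to +x; its push-in stud is under this point.
- cover_seat (a joint): Height in m by which the one loose cover stands above home, in whichever place it is (the value does not tell): 0 home and flush, 0.003 to 0.0042 at the start. Its centre stud is a friction fit: pressed over the middle with about 11 N it slides down, stops hard at 0 and stays where it is left. Pressed at an end it only rocks.
- cover_rock (a joint): Tilt in rad of the same loose cover about its middle, along the purifier's y: 0 level, positive: front (robot-side) end up, rear end down. Until it is home, about 3 N at 34 mm from its middle tip that end down by some 3 mm (about 0.09) onto its stop while the other end rises; let go, it springs back level. Home, it no longer rocks.
- plug: White plastic sealing plug, 34 mm diameter, 28 mm high, standing loose on the deck strip between the second and third covers. Origin: centre of its underside. Bystander.
- locking_ring: White plastic ring, 50 mm outside diameter, 34 mm inside, 8 mm high, lying loose on the rear ledge of the deck behind the two left covers. Origin: centre of its underside. Bystander.
- tumbler: Dark silicone tumbler, 80 mm across the rim, 95 mm high, standing beside the purifier's right end. Origin: centre of its underside. Bystander.
- bowl: White ceramic bowl, 120 mm across, 55 mm high, near the purifier's left end. Origin: centre of its underside. Bystander.
- jug: Stainless jug with flip lid, body 104 mm diameter, 195 mm high, handle out to 98 mm on its +y side; at the left. Origin: centre of its underside. Bystander.
- housing_lower: Lower of two stacked white cartridge housings, 114 mm diameter, 125 mm high, at the left. Origin: centre of its underside. Bystander.
- housing_upper: Upper of the two stacked cartridge housings, same size, standing on the lower one (top at 250 mm). Origin: centre of its underside. Bystander.
- drawer_box_drawer0_handle (a point): Middle of the bar handle of the small plastic drawer box (200 x 220 x 110 mm, fixed, right of the purifier); the drawer is shut. Bystander.

How it is judged:
On the way, in this order (a step that is already met when the one before it is completed fails the run):
1. a press on one end makes the loose cover rock (tilt over 0.03 rad) ((value of joint cover_rock above 0.03 rad or value of joint cover_rock below -0.03 rad)), for 0.05 s.
2. that cover is pushed home (within 1 mm) (value of joint cover_seat below 0.001 m), for 0.1 s.
At the end, for the whole second after the job is handed in: The loose cover is home (within 1 mm of flush) and level (within 0.015 rad), and every bystander, the drawer included, is within 15 mm of where it stood (value of joint cover_seat below 0.001 m and value of joint cover_rock between -0.015 and 0.015 rad and distance of each of plug, locking_ring, tumbler, bowl, jug, housing_lower, housing_upper, drawer_box_drawer0_handle from where it was at the start of the episode below 0.015 m); the robot touches nothing.
It fails at once if a fingertip leans on something with more than 60 N (contact force between the fingers and anything else above 60 N).
It fails at once if the loose cover is pulled up (more than 6.5 mm above home) (value of joint cover_seat above 0.0065 m).
It fails at once if a bystander is lifted, carried or pushed more than 15 mm from its place (distance of any of plug, locking_ring, tumbler, bowl, jug, housing_lower, housing_upper, drawer_box_drawer0_handle from where it was at the start of the episode above 0.015 m).
It also fails if it takes over 51 s, if anything falls off the work surface, if the arm or the gripper's body presses on something with over 40 N, if the wrist force passes 120 N, or if a joint passes its speed limit or range.

## Working session

There is one attempt and no reset: what is moved stays moved. The work goes in short steps, Python scripts to look and compute and a tool call to move; the robot and the scene stay as the last step left them, time stands still between calls to the robot, and variables do not carry over. Pictures are saved under pics/ and viewed, and the job is handed in when it is done.

Besides the shell and the picture viewer there is one more tool, called after ">>>" as a command line: name --pt "numbers of a row" for each row, then --argument value for the rest. step_arm: Moves the arm, as the interface text tells. Its arguments: {"type":"object","properties":{"rows":{"type":"array","items":{"type":"array","items":{"type":"number"}}},"force":{"type":"number"}},"required":["rows"]}

```bash
mkdir -p pics; ls
cat > h.py <<'E'
import numpy as np, cv2
from cell import read_state, optics, sign_off
def snap(n,f):
    im=optics.get_image(n); cv2.imwrite('pics/'+f,im[:,:,::-1]); return im
E
python3 - <<'E'
from h import *
print(read_state())
for n in ("scene","top"):
    snap(n,n+"0.png"); print(n,optics.camera_model(n))
print(optics.camera_model("wrist"))
E
```

```text
pics
{'time': 0.0, 'joints': array([-1.41431385e+00,  2.91291899e-01, -1.54099441e-01,  1.12667298e+00,
       -3.22915857e-05,  1.43147135e+00]), 'qd': array([-0.00065878,  0.00076951,  0.00095798,  0.00044598, -0.00066017,
       -0.00142392]), 'tau': array([-8.42673162e-04, -5.37136352e+01,  3.31375802e+01,  1.58265891e-02,
       -1.49693506e-04,  2.42953109e-05]), 'tcp_pos': array([ 0.15296409, -0.50181364,  0.24973627]), 'orientation': array([-3.10603943e+00, -4.62774252e-01,  6.77809190e-05]), 'force': array([ 1.24486694,  0.51076105, -0.06354903]), 'ft_torque': array([0.00331739, 0.01419821, 0.00972081]), 'width': 0.08537515944244523}
scene {'fx': 456.95981436363, 'fy': 456.95981436363, 'cx': 278.8167187532058, 'cy': 212.02632238465534, 'R': array([[-0.43736898,  0.89926809, -0.00502761],
       [ 0.76668445,  0.36995187, -0.52471951],
       [-0.47000354, -0.23335062, -0.85126034]]), 't': array([ 0.24010219, -0.30182029,  1.55464514])}
top {'fx': 528.2768374651486, 'fy': 528.2768374651486, 'cx': 287.54699779775143, 'cy': 206.50390866532263, 'R': array([[-0.0226476 , -0.99957357,  0.01843271],
       [-0.98507082,  0.0191642 , -0.17107954],
       [ 0.17065334, -0.02203206, -0.98508478]]), 't': array([-0.04636507,  0.48427128,  1.76417825])}
{'fx': 370.2910086916351, 'fy': 370.2910086916351, 'cx': 280.70933774586956, 'cy': 220.8814756921298, 'mount': array([[-5.91743769e-04, -9.48266196e-01, -3.17475779e-01,
         8.12485022e-02],
       [ 9.99999765e-01, -4.51473120e-04, -5.15399732e-04,
        -9.13850970e-04],
       [ 3.45404362e-04, -3.17476010e-01,  9.48266241e-01,
        -1.23583923e-01],
       [ 0.00000000e+00,  0.00000000e+00,  0.00000000e+00,
         1.00000000e+00]])}
```

View pics/top0.png

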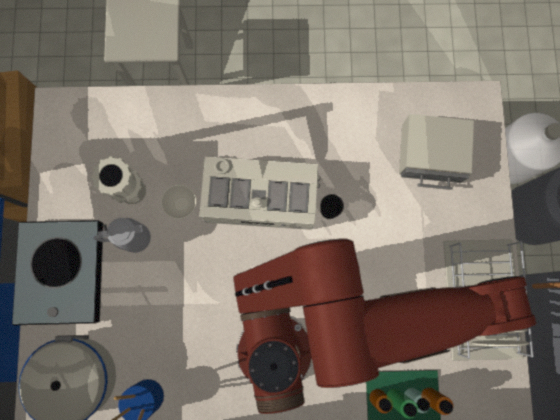

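View pics/scene0.png

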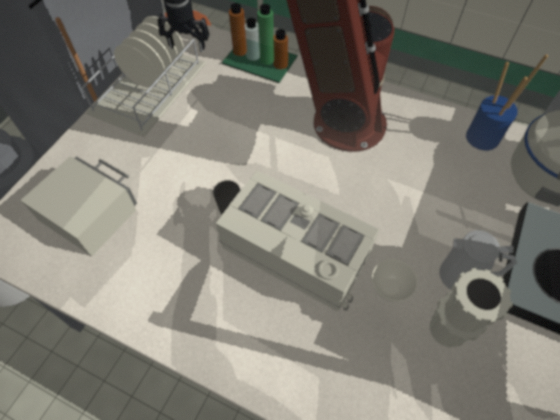

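Run:
```python
import cv2
im=cv2.imread('pics/top0.png'); 
c=im[110:240,190:390]; cv2.imwrite('pics/top0c.png',cv2.resize(c,None,fx=4,fy=4,interpolation=cv2.INTER_CUBIC))
```

```text
(no output)
```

View pics/top0c.png

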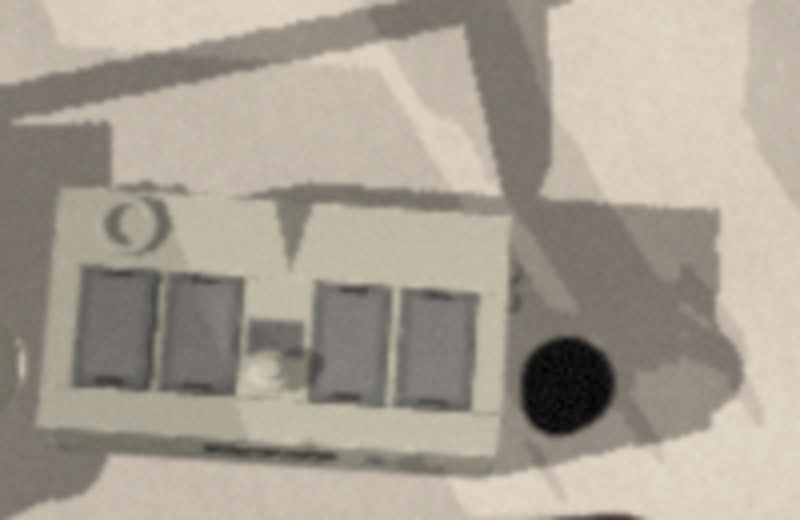

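The top view shows the purifier with its deck corners at about (205,157), (318,164), (314,224) and (199,217). The tumbler is at (332,206), the plug near (258,202) and the ring near (224,166). Next I'll fit the purifier's pose.

```bash
cat > fit.py <<'E'
from h import *
from scipy.optimize import least_squares
from scipy.spatial.transform import Rotation as Ro
def proj(m,P):
    q=P@np.array(m["R"]).T+m["t"]; return np.c_[m["fx"]*q[:,0]/q[:,2]+m["cx"],m["fy"]*q[:,1]/q[:,2]+m["cy"]]
def W(p,L):
    c,s=np.cos(p[2]),np.sin(p[2]); L=np.array(L,float)
    return np.c_[p[0]+c*L[:,0]-s*L[:,1],p[1]+s*L[:,0]+c*L[:,1],L[:,2]]
E
python3 - <<'E'
from fit import *
m=optics.camera_model("top")
L=[[.1,.185,.15],[.1,-.185,.15],[-.1,-.185,.15],[-.1,.185,.15],[.033,.16,.15],[.033,-.16,.15],[-.063,-.16,.15],[-.063,.16,.15]]
uv=np.array([[60,188],[512,215],[497,457],[40,428],[85,266],[477,294],[472,410],[74,387]],float)
uv=(uv+.5)/4-.5+[190,110]
r=least_squares(lambda p:(proj(m,W(p,L))-uv).ravel(),[.5,0,0])
print(r.x,r.fun.reshape(-1,2).round(2))
np.save('p.npy',r.x)
print(W(r.x,[[-.015,y,.15] for y in(.13,.06,-.06,-.13)]))
print(W(r.x,[[-.049,y,.15] for y in(.13,.06,-.06,-.13)]))
s=read_state(); print(Ro.from_rotvec(s["orientation"]).as_matrix().round(3))
# tumbler and scene overlay
ms=optics.camera_model("scene"); im=cv2.imread('pics/scene0.png')
for q in proj(ms,W(r.x,L)): cv2.circle(im,tuple(int(round(v*1)) for v in q),1,(0,0,255),-1)
cv2.imwrite('pics/sc_ov.png',cv2.resize(im[150:320,180:400],None,fx=3.5,fy=3.5))
E
```

```text
[ 0.52093798  0.03632238 -0.08303614] [[-0.09 -0.41]
 [ 0.26  0.02]
 [ 0.85  0.16]
 [-0.56  0.18]
 [-0.42  0.6 ]
 [ 0.27 -0.17]
 [-0.08  0.02]
 [-0.23 -0.47]]
[[ 0.51677196  0.16711857  0.15      ]
 [ 0.5109661   0.09735976  0.15      ]
 [ 0.50101322 -0.02222678  0.15      ]
 [ 0.49520736 -0.09198559  0.15      ]]
[[ 0.4828891   0.16993856  0.15      ]
 [ 0.47708325  0.10017974  0.15      ]
 [ 0.46713036 -0.01940679  0.15      ]
 [ 0.46132451 -0.08916561  0.15      ]]
[[ 0.957  0.292 -0.   ]
 [ 0.292 -0.957  0.001]
 [ 0.    -0.001 -1.   ]]
```

View pics/sc_ov.png

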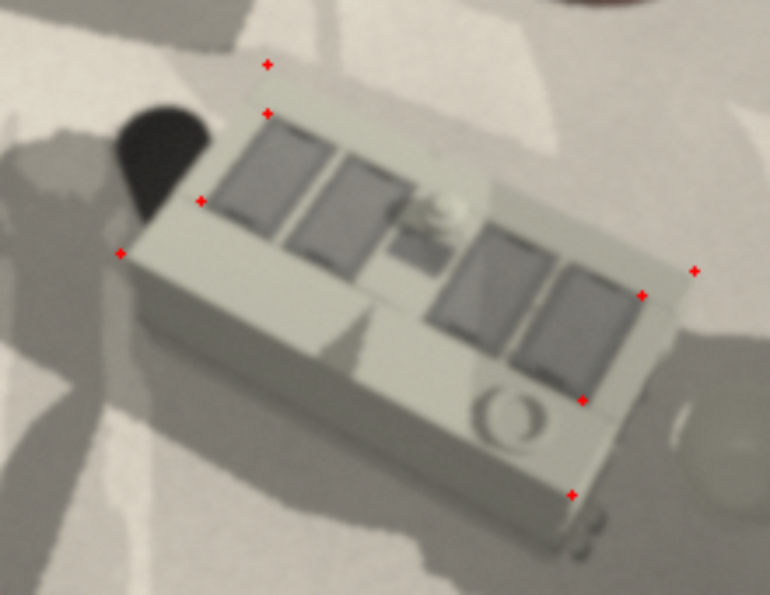

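```bash
cat > go.py <<'E'
from fit import *
def go(t,yaw=None,rowmax=.04):
    p=np.load('p.npy'); yaw=p[2] if yaw is None else yaw
    s=read_state(); R=Ro.from_rotvec(s["orientation"])
    c,n=np.cos(yaw),np.sin(yaw); T=Ro.from_matrix([[c,n,0],[n,-c,0],[0,0,-1]])
    d=R.inv().apply(np.array(t)-s["tcp_pos"]); w=(R.inv()*T).as_rotvec()
    print("t",round(s["time"],2),"pos",s["tcp_pos"].round(4),"F",s["force"].round(2),"w",round(s["width"],4)); 
    print("d",d.round(4),"w",w.round(3),"rows>=",np.ceil(max(abs(d).max()/.0415,np.linalg.norm(w)/.124)))
E
python3 -c "
from go import *
go([.461,-.089,.25])"
```

```text
t 0.1 pos [ 0.153  -0.5018  0.2498] F [-0.05  0.02  0.67] w 0.0856
d [ 4.150e-01 -3.051e-01  2.000e-04] w [-0.001  0.     0.379] rows>= 10.0
```

>>> step_arm --pt "0 0.032 -0.0235 0 0 0 0" --pt "0 0.032 -0.0235 0 0 0 0" --pt "0 0.032 -0.0235 0 0 0 0" --pt "0 0.032 -0.0235 0 0 0 0" --pt "0 0.032 -0.0235 0 0 0 0" --force 20

```text
time: 0.52
tcp_pos: [0.2713, -0.3427, 0.2471]
orientation: [-3.108, -0.446, 0.003]
force: [0.8, -0.2, 0.4]
width: 0.0256
```

>>> step_arm --pt "0 0.032 -0.0235 0 0 0 0" --pt "0 0.032 -0.0235 0 0 0 0" --pt "0 0.032 -0.0235 0 0 0 0" --pt "0 0.032 -0.0235 0 0 0 0" --pt "0 0.032 -0.0235 0 0 0 0"

```text
time: 0.93
tcp_pos: [0.3949, -0.1757, 0.2467]
orientation: [-3.108, -0.442, 0.003]
force: [0.7, -0.1, 0.3]
width: -0.0001
```

```bash
python3 -c "
from go import *
go([.461,-.089,.25])"
```

```text
t 0.93 pos [ 0.3949 -0.1757  0.2467] F [ 0.72 -0.12  0.34] w -0.0001
d [ 0.0876 -0.0649 -0.0033] w [-0.002  0.002  0.365] rows>= 3.0
```

>>> step_arm --pt "0 0.026 -0.018 0 0 0 0.12" --pt "0 0.022 -0.02 0 0 0 0.12" --pt "0 0.018 -0.022 0 0 0 0.12" --pt "0 0 0 0 0 0 0"

```text
time: 1.27
tcp_pos: [0.4516, -0.0987, 0.2462]
orientation: [-3.136, 0.114, 0.003]
force: [-0.3, -0.0, -0.9]
width: 0.0002
```

```bash
python3 -c "
from go import *
go([.461,-.089,.25])
snap('wrist','w1.png')"
```

```text
t 1.27 pos [ 0.4516 -0.0987  0.2462] F [-0.32 -0.   -0.88] w 0.0002
d [ 0.0087 -0.0103 -0.0038] w [-0.004  0.002  0.01 ] rows>= 1.0
```

View pics/w1.png

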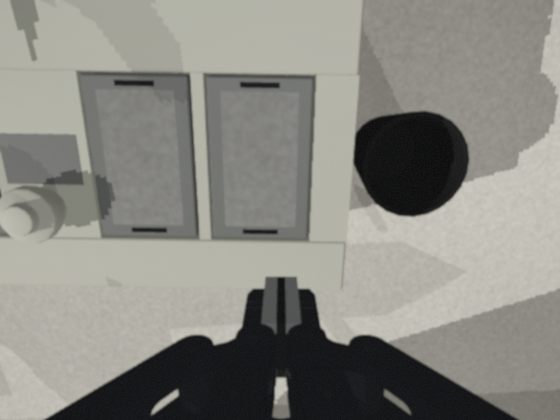

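The wrist view shows covers 3 and 4. Cover 4's corners are (207,75), (314,76), (309,240) and (212,240). Cover 3's are (79,71), (189,73), (197,239) and (103,238). I'll refine the pose from these.

Run:
```python
from go import *
def wm(s):
    m=dict(optics.camera_model("wrist")); M=np.array(m["mount"])
    R=Ro.from_rotvec(s["orientation"]).as_matrix(); Rc=R@M[:3,:3]; t=R@M[:3,3]+s["tcp_pos"]
    m["R"]=Rc.T; m["t"]=-Rc.T@t; return m
s=read_state(); m=wm(s)
uv=np.array([[207,75],[314,76],[309,240],[212,240],[79,71],[189,73],[197,239],[103,238]],float)
L=[[ -.015+a*.048,yc+b*.03,.15] for yc in(-.13,-.06) for a,b in((1,1),(1,-1),(-1,-1),(-1,1))]
r=least_squares(lambda p:(proj(m,W(p,L))-uv).ravel(),np.load('p.npy'))
print(np.load('p.npy'),r.x,r.fun.reshape(-1,2).round(1))
r2=least_squares(lambda p:(proj(m,W(p,L)+[0,0,p[3]])-uv).ravel(),np.r_[r.x,0]); print(r2.x,r2.cost,r.cost)
tgt=r.x; np.save('p.npy',tgt)
for y in(.13,.06,-.06,-.13): print(W(tgt,[[-.049,y,.15],[-.015,y,.15]]).round(4).tolist())
```

```text
[ 0.52093798  0.03632238 -0.08303614] [ 0.52037671  0.03871257 -0.08290989] [[-0.8  0.4]
 [ 0.8  1.4]
 [-1.3 -0.8]
 [ 1.3 -2.5]
 [ 0.4  2. ]
 [-0.9  2. ]
 [ 0.5 -1.8]
 [ 0.  -2.5]]
[ 0.52058552  0.03815507 -0.08292408  0.00252054] 9.77910309842131 16.48061580986339
[[0.4823, 0.1723, 0.15], [0.5162, 0.1695, 0.15]]
[[0.4765, 0.1026, 0.15], [0.5104, 0.0997, 0.15]]
[[0.4666, -0.017, 0.15], [0.5005, -0.0198, 0.15]]
[[0.4608, -0.0868, 0.15], [0.4947, -0.0896, 0.15]]
```

```bash
python3 -c "
from go import *
go([.461,-.087,.180])"
```

```text
t 1.32 pos [ 0.4505 -0.0999  0.246 ] F [-0.26  0.87 -0.17] w -0.0
d [ 0.0098 -0.0133  0.0661] w [-0.003  0.003  0.018] rows>= 2.0
```

>>> step_arm --pt "0 0.01 -0.013 0.03 0 0 0.01" --pt "0 0 0 0.025 0 0 0" --pt "0 0 0 0.01 0 0 0" --pt "0 0 0 0 0 0 0"

```text
time: 1.65
tcp_pos: [0.4613, -0.0882, 0.1792]
orientation: [-3.138, 0.103, 0.003]
force: [-1.2, -0.6, 0.1]
width: 0.0001
```

```bash
python3 -c "
from go import *
go([.461,-.087,.173])"
```

```text
t 1.65 pos [ 0.4613 -0.0882  0.1792] F [-1.2  -0.63  0.15] w 0.0001
d [-0.0003 -0.0012  0.0062] w [-0.001  0.002  0.017] rows>= 1.0
```

>>> step_arm --pt "0 0 0 0.003 0 0 0" --pt "0 0 0 0.002 0 0 0"

```text
time: 1.82
tcp_pos: [0.4603, -0.0893, 0.1741]
orientation: [-3.139, 0.101, 0.005]
force: [-0.8, 0.4, 0.2]
width: -0.0003
```

>>> step_arm --pt "0 0 0 0.002 0 0 0"

```text
time: 1.9
tcp_pos: [0.4604, -0.0898, 0.1726]
orientation: [-3.139, 0.101, 0.004]
force: [1.0, 0.4, 0.7]
width: -0.0002
```

>>> step_arm --pt "0 0 0 0.002 0 0 0"

```text
time: 1.98
tcp_pos: [0.4606, -0.0904, 0.171]
orientation: [-3.139, 0.101, 0.003]
force: [0.2, -0.8, 0.4]
width: 0.0001
```

>>> step_arm --pt "0 0 0 0.002 0 0 0"

```text
time: 2.07
tcp_pos: [0.4609, -0.0907, 0.1694]
orientation: [-3.14, 0.102, 0.001]
force: [0.9, -0.6, 0.3]
width: 0.0001
```

>>> step_arm --pt "0 0 -0.002 0.0015 0 0 0"

```text
time: 2.15
tcp_pos: [0.4611, -0.0904, 0.169]
orientation: [3.137, -0.103, -0.0]
force: [-10.9, -11.6, 25.5]
width: 0.0
```

>>> step_arm --pt "0 0 0 0.0015 0 0 0"

```text
time: 2.23
tcp_pos: [0.461, -0.0907, 0.1689]
orientation: [3.136, -0.103, 0.001]
force: [-9.8, 7.4, 29.1]
width: -0.0001
```

>>> step_arm --pt "0 0 0 0.0015 0 0 0"

```text
time: 2.32
tcp_pos: [0.461, -0.0907, 0.169]
orientation: [3.135, -0.103, 0.002]
force: [-6.3, 3.7, 19.5]
width: 0.0
```

Cover 4 is firm, with about 25 N at TCP z 0.169 and no give. Next is cover 3.

>>> step_arm --pt "0 0 0 -0.012 0 0 0" --pt "0 0 -0.03 -0.004 0 0 0" --pt "0 0 -0.03 0 0 0 0" --pt "0 0 -0.012 0 0 0 0" --pt "0 0 0 0 0 0 0"

```text
time: 2.73
tcp_pos: [0.4674, -0.0178, 0.1878]
orientation: [3.134, -0.108, 0.011]
force: [-0.5, -0.2, -0.2]
width: -0.0002
```

```bash
python3 -c "
from go import *
go([.4666,-.017,.175])"
```

```text
t 2.73 pos [ 0.4674 -0.0178  0.1878] F [-0.51 -0.15 -0.16] w -0.0002
d [-0.0009 -0.0008  0.0128] w [ 0.005 -0.007  0.014] rows>= 1.0
```

>>> step_arm --pt "0 0 0 0.009 0.005 -0.007 0.014" --pt "0 0 -0.001 0.003 0 0 0" --pt "0 0 0 0 0 0 0"

```text
time: 2.98
tcp_pos: [0.4681, -0.0174, 0.1752]
orientation: [3.138, -0.13, 0.002]
force: [-0.7, 0.0, 0.5]
width: -0.0003
```

>>> step_arm --pt "0 0 0 0.0015 0 0 0"

```text
time: 3.07
tcp_pos: [0.468, -0.0181, 0.1733]
orientation: [3.138, -0.132, 0.001]
force: [0.1, -0.5, -0.7]
width: 0.0002
```

>>> step_arm --pt "0 0 0 0.0015 0 0 0"

```text
time: 3.15
tcp_pos: [0.4678, -0.0187, 0.1714]
orientation: [3.138, -0.133, 0.0]
force: [-0.5, 0.6, 0.0]
width: -0.0003
```

>>> step_arm --pt "0 0 0 0.0015 0 0 0"

```text
time: 3.23
tcp_pos: [0.4678, -0.0193, 0.1696]
orientation: [3.138, -0.135, -0.0]
force: [0.4, -0.3, -0.1]
width: -0.0003
```

>>> step_arm --pt "0 0 0 0.0015 0 0 0"

```text
time: 3.32
tcp_pos: [0.4678, -0.0195, 0.1689]
orientation: [3.138, -0.135, 0.0]
force: [-11.3, 4.9, 39.7]
width: -0.0002
```

Cover 3 is firm too. Now I'll go over the plug to cover 2.

>>> step_arm --pt "0 0 0 -0.03 0 0 0" --pt "0 0 0 -0.035 0 0 0" --pt "0 0 -0.03 0 0 0 0" --pt "0 0 -0.03 0 0 0 0" --pt "0 0 -0.03 0 0 0 0"

```text
time: 3.73
tcp_pos: [0.4745, 0.0481, 0.2371]
orientation: [-3.123, 0.096, -0.002]
force: [-0.0, 0.0, -0.7]
width: -0.0003
```

>>> step_arm --pt "0 0 -0.02 0 0 0 0" --pt "0 0 -0.004 0 0 0 0" --pt "0 0 0 0 0 0 0"

```text
time: 3.98
tcp_pos: [0.4752, 0.0616, 0.237]
orientation: [-3.111, 0.066, -0.001]
force: [-0.2, -0.1, -0.5]
width: -0.0
```

```bash
python3 -c "
from go import *
go([.4765,.1026,.176])
snap('wrist','w2.png')"
```

```text
t 3.98 pos [0.4752 0.0616 0.237 ] F [-0.18 -0.11 -0.52] w -0.0
d [-0.0004 -0.0391  0.0622] w [-0.03   0.001  0.04 ] rows>= 2.0
```

View pics/w2.png

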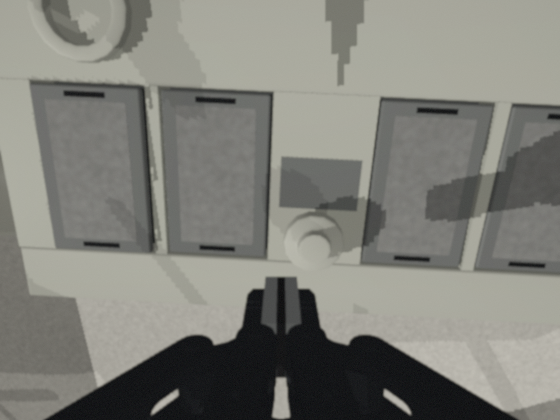

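The wrist view shows the plug at (313,242), cover 2 at about (217,172) and cover 1 at about (95,165). Cover 1 has a visible side gap near x=150, so it may be standing proud. The last move stopped short, so I'll check the joints.

```bash
python3 -c "
from go import *
s=read_state(); print(s['joints'].round(3), s['qd'].round(3))
go([.4765,.1026,.237])"
```

```text
[-0.044  0.21  -0.298  1.063  0.03   3.141] [-0.012 -0.001 -0.002  0.001 -0.006 -0.   ]
t 4.03 pos [0.4751 0.0613 0.237 ] F [-0.65 -0.81 -0.03] w 0.0002
d [-0.0004 -0.0413  0.0012] w [-0.03   0.001  0.04 ] rows>= 1.0
```

Joint 6 is at its range limit, so I'll keep the hand at a yaw of about +0.45 for the left covers.

>>> step_arm --pt "0 0 0 0 0 0 -0.12" --pt "0 0 -0.005 0 0 0 -0.12" --pt "0 0 -0.01 0 0 0 -0.12" --pt "0 0 -0.01 0 0 0 -0.12" --pt "0 0 0 0 0 0 0"

```text
time: 4.45
tcp_pos: [0.4687, 0.0816, 0.2356]
orientation: [-3.036, -0.691, -0.005]
force: [-0.9, -0.6, 0.2]
width: 0.0005
```

```bash
python3 -c "
from go import *
s=read_state(); print(s['joints'].round(3))
go([.4765,.1026,.190],.45)"
```

```text
[ 1.000e-03  2.070e-01 -3.060e-01  1.061e+00  2.800e-02  2.695e+00]
t 4.45 pos [0.4687 0.0816 0.2356] F [-0.91 -0.57  0.21] w 0.0005
d [ 0.0157 -0.0143  0.0462] w [-0.026 -0.009 -0.002] rows>= 2.0
```

>>> step_arm --pt "0 0.0155 -0.0145 0 -0.026 -0.009 0" --pt "0 0 0 0.025 0 0 0" --pt "0 0 0 0.02 0 0 0" --pt "0 0 0 0 0 0 0"

```text
time: 4.78
tcp_pos: [0.4781, 0.0983, 0.1901]
orientation: [3.067, 0.665, 0.003]
force: [-1.2, -0.5, 0.3]
width: 0.0
```

```bash
python3 -c "
from go import *
go([.4765,.1026,.176],.45)"
```

```text
t 4.78 pos [0.4781 0.0983 0.1901] F [-1.19 -0.53  0.26] w 0.0
d [ 0.0003 -0.0047  0.0141] w [ 0.004 -0.001 -0.023] rows>= 1.0
```

>>> step_arm --pt "0 0 -0.004 0.009 0 0 0" --pt "0 0 -0.001 0.005 0 0 0" --pt "0 0 0 0 0 0 0"

```text
time: 5.03
tcp_pos: [0.4761, 0.1004, 0.176]
orientation: [3.07, 0.647, -0.0]
force: [0.1, 0.1, 0.1]
width: -0.0001
```

>>> step_arm --pt "0 0 0 0.0015 0 0 0"

```text
time: 5.12
tcp_pos: [0.4764, 0.0999, 0.1751]
orientation: [3.071, 0.644, 0.0]
force: [0.2, -0.9, 0.5]
width: -0.0003
```

>>> step_arm --pt "0 0 0 0.0015 0 0 0"

```text
time: 5.2
tcp_pos: [0.4768, 0.0995, 0.1742]
orientation: [3.071, 0.642, 0.001]
force: [1.0, -0.3, -0.5]
width: 0.0
```

>>> step_arm --pt "0 0 0 0.001 0 0 0"

```text
time: 5.28
tcp_pos: [0.4772, 0.0992, 0.1736]
orientation: [3.071, 0.64, 0.003]
force: [1.3, 0.4, 0.5]
width: -0.0002
```

>>> step_arm --pt "0 0 0 0.001 0 0 0"

```text
time: 5.37
tcp_pos: [0.4776, 0.099, 0.1731]
orientation: [3.071, 0.639, 0.004]
force: [-1.0, -0.3, 0.1]
width: -0.0003
```

>>> step_arm --pt "0 0 0 0.0015 0 0 0"

```text
time: 5.45
tcp_pos: [0.4779, 0.0989, 0.1719]
orientation: [3.071, 0.639, 0.005]
force: [0.0, -0.1, 0.1]
width: -0.0001
```

>>> step_arm --pt "0 0 0 0.0015 0 0 0"

```text
time: 5.53
tcp_pos: [0.4782, 0.0988, 0.1705]
orientation: [3.071, 0.638, 0.006]
force: [-1.0, 0.1, 0.2]
width: -0.0003
```

>>> step_arm --pt "0 0 0 0.0015 0 0 0"

```text
time: 5.62
tcp_pos: [0.4783, 0.0988, 0.169]
orientation: [3.071, 0.638, 0.006]
force: [-0.2, 0.6, 6.2]
width: -0.0
```

>>> step_arm --pt "0 0 0 0.0015 0 0 0"

```text
time: 5.7
tcp_pos: [0.4783, 0.0988, 0.1689]
orientation: [3.07, 0.639, 0.008]
force: [-12.8, -1.2, 41.2]
width: -0.0001
```

Cover 2 is firm at 0.169. That leaves cover 1, which I'll check the same way.

>>> step_arm --pt "0 0 0 -0.02 0 0 0" --pt "0 0 0 0 0 0 0"

```text
time: 5.87
tcp_pos: [0.478, 0.0989, 0.1897]
orientation: [3.07, 0.639, 0.007]
force: [1.7, -0.4, 1.0]
width: -0.0002
```

```bash
python3 -c "
from go import *
go([.4823,.1723,.188],.45)"
```

```text
t 5.87 pos [0.478  0.0989 0.1897] F [ 1.66 -0.36  0.97] w -0.0002
d [ 0.0332 -0.0656  0.0014] w [ 0.006 -0.003 -0.04 ] rows>= 2.0
```

>>> step_arm --pt "0 0.0166 -0.033 0 0 0 -0.04" --pt "0 0.0166 -0.033 0 0 0 0" --pt "0 0 0 0 0 0 0"

```text
time: 6.12
tcp_pos: [0.4823, 0.1734, 0.1901]
orientation: [3.058, 0.694, 0.012]
force: [-1.5, -0.2, -0.7]
width: -0.0004
```

```bash
python3 -c "
from go import *
go([.4823,.1723,.178],.45)"
```

```text
t 6.12 pos [0.4823 0.1734 0.1901] F [-1.5  -0.18 -0.72] w -0.0004
d [-0.0006  0.0009  0.0121] w [ 0.008 -0.006 -0.004] rows>= 1.0
```

>>> step_arm --pt "0 0 0 0.007 0.008 -0.006 0" --pt "0 0 0 0.005 0 0 0" --pt "0 0 0 0 0 0 0"

```text
time: 6.37
tcp_pos: [0.482, 0.1745, 0.1763]
orientation: [-3.062, -0.7, 0.002]
force: [-0.1, -0.5, -0.3]
width: 0.0
```

>>> step_arm --pt "0 0 0 0.0015 0 0 0"

```text
time: 6.45
tcp_pos: [0.4819, 0.1738, 0.1743]
orientation: [-3.062, -0.699, 0.003]
force: [0.7, 0.3, 0.4]
width: -0.0003
```

>>> step_arm --pt "0 0 0 0.0015 0 0 0"

```text
time: 6.53
tcp_pos: [0.4816, 0.1731, 0.1723]
orientation: [-3.062, -0.697, 0.004]
force: [0.4, 1.1, 1.6]
width: -0.0
```

>>> step_arm --pt "0 0 0 0.001 0 0 0"

```text
time: 6.62
tcp_pos: [0.4816, 0.1726, 0.1711]
orientation: [-3.062, -0.696, 0.005]
force: [0.0, 1.3, 2.3]
width: -0.0003
```

>>> step_arm --pt "0 0 0 0.001 0 0 0"

```text
time: 6.7
tcp_pos: [0.4816, 0.1724, 0.1701]
orientation: [-3.062, -0.694, 0.004]
force: [-1.6, 2.7, 4.0]
width: -0.0
```

>>> step_arm --pt "0 0 0 0.001 0 0 0"

```text
time: 6.78
tcp_pos: [0.4816, 0.1724, 0.1694]
orientation: [-3.061, -0.694, 0.004]
force: [-4.7, 2.5, 14.0]
width: -0.0
```

Cover 1 gives about 3 mm at 2–4 N and then meets its stop, so this is the one that rocks. I'll hold briefly, lift, and move to its middle.

>>> step_arm --pt "0 0 0 0 0 0 0" --pt "0 0 0 -0.012 0 0 0" --pt "0 0 0 0 0 0 0"

```text
time: 7.03
tcp_pos: [0.4816, 0.1719, 0.1821]
orientation: [-3.062, -0.692, 0.003]
force: [1.1, 0.5, 0.4]
width: 0.0003
```

```bash
python3 -c "
from go import *
go([.5162,.1695,.178],.45)"
```

```text
t 7.03 pos [0.4816 0.1719 0.1821] F [1.13 0.5  0.38] w 0.0003
d [0.0302 0.017  0.004 ] w [-0.003  0.001 -0.005] rows>= 1.0
```

>>> step_arm --pt "0 0.0302 0.017 0 0 0 0" --pt "0 0 0 0.003 0 0 0" --pt "0 0 0 0 0 0 0"

```text
time: 7.28
tcp_pos: [0.5158, 0.1686, 0.1776]
orientation: [-3.062, -0.692, 0.007]
force: [-0.4, 0.1, 0.6]
width: 0.0
```

```bash
python3 -c "
from go import *
go([.5162,.1695,.176],.45)"
```

```text
t 7.28 pos [0.5158 0.1686 0.1776] F [-0.44  0.14  0.62] w 0.0
d [ 0.0008 -0.0007  0.0016] w [-0.003  0.004 -0.006] rows>= 1.0
```

>>> step_arm --pt "0 0 0 0.003 0 0 0"

```text
time: 7.37
tcp_pos: [0.5167, 0.1683, 0.1747]
orientation: [-3.063, -0.691, 0.005]
force: [-0.0, 0.6, 0.3]
width: -0.0001
```

>>> step_arm --pt "0 0 0 0.001 0 0 0"

```text
time: 7.45
tcp_pos: [0.5163, 0.1681, 0.1729]
orientation: [-3.063, -0.691, 0.006]
force: [-2.3, 0.0, 7.3]
width: 0.0003
```

>>> step_arm --pt "0 0 0 0.001 0 0 0"

```text
time: 7.53
tcp_pos: [0.5163, 0.1681, 0.1723]
orientation: [-3.063, -0.691, 0.005]
force: [-1.8, 0.7, 11.8]
width: -0.0006
```

>>> step_arm --pt "0 0 0 0.001 0 0 0"

```text
time: 7.62
tcp_pos: [0.5162, 0.1681, 0.1719]
orientation: [-3.063, -0.691, 0.003]
force: [-2.9, -1.0, 10.8]
width: 0.0001
```

>>> step_arm --pt "0 0 0 0.001 0 0 0"

```text
time: 7.7
tcp_pos: [0.5162, 0.1681, 0.1717]
orientation: [-3.064, -0.691, 0.002]
force: [-3.0, -0.9, 10.8]
width: -0.0001
```

>>> step_arm --pt "0 0 0 0.001 0 0 0"

```text
time: 7.78
tcp_pos: [0.5162, 0.1681, 0.1716]
orientation: [-3.064, -0.691, -0.0]
force: [-2.9, -0.1, 11.2]
width: 0.0002
```

It's sliding at about 11 N, as described. I'll continue with slightly larger increments.

>>> step_arm --pt "0 0 0 0.0018 0 0 0"

```text
time: 7.87
tcp_pos: [0.5161, 0.1681, 0.1709]
orientation: [-3.064, -0.692, -0.002]
force: [-3.5, -1.4, 11.5]
width: 0.0001
```

>>> step_arm --pt "0 0 0 0.0018 0 0 0"

```text
time: 7.95
tcp_pos: [0.5161, 0.1681, 0.1701]
orientation: [3.064, 0.692, 0.005]
force: [-1.9, -0.4, 11.6]
width: 0.0
```

>>> step_arm --pt "0 0 0 0.0018 0 0 0"

```text
time: 8.03
tcp_pos: [0.5161, 0.1681, 0.1693]
orientation: [3.064, 0.692, 0.007]
force: [-3.7, -1.3, 11.3]
width: -0.0004
```

>>> step_arm --pt "0 0 0 0.0015 0 0 0"

```text
time: 8.12
tcp_pos: [0.5161, 0.1681, 0.169]
orientation: [3.064, 0.692, 0.009]
force: [-5.0, -1.3, 18.4]
width: 0.0
```

>>> step_arm --pt "0 0 0 0.0015 0 0 0"

```text
time: 8.2
tcp_pos: [0.5161, 0.1681, 0.169]
orientation: [3.063, 0.692, 0.012]
force: [-5.9, -2.7, 20.6]
width: -0.0
```

It has reached the hard stop at 0.169, the same height as the covers that are home. I'll press once more, then re-test the front end.

>>> step_arm --pt "0 0 0 0.0015 0 0 0" --pt "0 0 0 0 0 0 0" --pt "0 0 0 -0.01 0 0 0" --pt "0 -0.03 -0.017 0 0 0 0" --pt "0 0 0 0 0 0 0"

```text
time: 8.62
tcp_pos: [0.4784, 0.1702, 0.1795]
orientation: [3.063, 0.692, 0.011]
force: [0.1, 0.9, -2.0]
width: -0.0003
```

>>> step_arm --pt "0 0 0 0.005 0 0 0" --pt "0 0 0 0.002 0 0 0"

```text
time: 8.78
tcp_pos: [0.4775, 0.1704, 0.1735]
orientation: [3.062, 0.693, 0.013]
force: [-0.2, -0.5, -0.6]
width: 0.0
```

>>> step_arm --pt "0 0 0 0.001 0 0 0"

```text
time: 8.87
tcp_pos: [0.4777, 0.1705, 0.1725]
orientation: [3.062, 0.693, 0.013]
force: [0.8, -0.2, 0.4]
width: -0.0004
```

>>> step_arm --pt "0 0 0 0.001 0 0 0"

```text
time: 8.95
tcp_pos: [0.4779, 0.1705, 0.1714]
orientation: [3.062, 0.693, 0.013]
force: [-0.2, -0.4, 0.4]
width: 0.0
```

>>> step_arm --pt "0 0.005 0.002 0.0005 0 0 0"

```text
time: 9.03
tcp_pos: [0.4831, 0.1708, 0.1708]
orientation: [3.062, 0.693, 0.012]
force: [0.3, -0.1, -0.5]
width: -0.0001
```

>>> step_arm --pt "0 0 0 0.0012 0 0 0"

```text
time: 9.12
tcp_pos: [0.4846, 0.1709, 0.1696]
orientation: [3.062, 0.693, 0.014]
force: [-0.4, 1.2, -0.4]
width: -0.0
```

>>> step_arm --pt "0 0 0 0.0012 0 0 0"

```text
time: 9.2
tcp_pos: [0.4846, 0.1709, 0.1688]
orientation: [3.062, 0.693, 0.013]
force: [-14.1, -2.6, 31.4]
width: 0.0001
```

The end is firm now: no contact until 0.169, then hard. I'll lift clear and look.

>>> step_arm --pt "0 0 0 -0.03 0 0 0" --pt "0 0 0 -0.035 0 0 0" --pt "0 -0.02 0.02 -0.02 0 0 0" --pt "0 -0.02 0.02 0 0 0 0" --pt "0 0 0 0 0 0 0"

```text
time: 9.62
tcp_pos: [0.4654, 0.1164, 0.2562]
orientation: [3.061, 0.697, 0.009]
force: [0.3, -0.2, -0.0]
width: -0.0
```

```bash
python3 -c "
from go import *
go([.4823,.1723,.188],.45)
a=snap('wrist','w3.png'); b=snap('scene','s3.png'); c=snap('top','t3.png')
o=cv2.imread('pics/top0.png')
cv2.imwrite('pics/cmp.png',cv2.resize(np.hstack([a[:,:,::-1],b[:,:,::-1]]),(800,300)))
c=cv2.imread('pics/t3.png')
cv2.imwrite('pics/cmp2.png',cv2.resize(np.hstack([o[80:250,80:360],c[80:250,80:360]]),(800,243)))"
```

```text
t 9.62 pos [0.4654 0.1164 0.2562] F [ 0.26 -0.18 -0.05] w -0.0
d [ 0.0391 -0.0433  0.0682] w [ 0.004 -0.005 -0.002] rows>= 2.0
```

View pics/cmp.png

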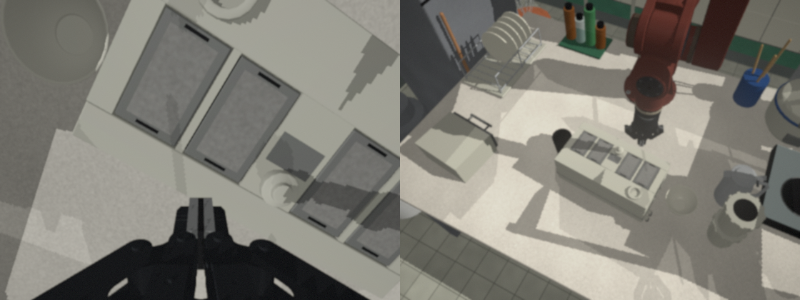

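View pics/cmp2.png

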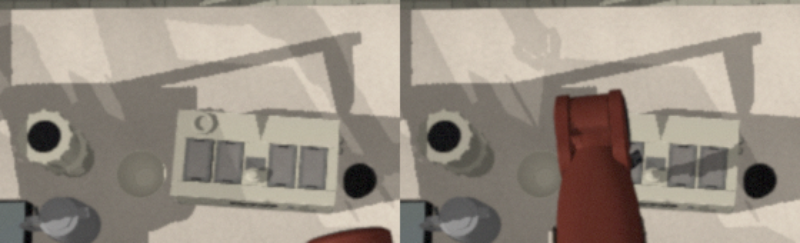

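The wrist view (left half) shows cover 1 at about (173,77) flush like cover 2 at (243,117), with no side gap. The plug, tumbler, bowl, jug and housings look unmoved, and the arm is clear of everything.

```bash
python3 -c "
from h import *
print(sign_off())"
```

```text
the job is handed in; nothing more can be done
None
```

The loose cover was the leftmost one (well_1). It is now pushed home, and I handed the job in with the arm clear, about 9.8 s into the 51 s limit.

- **Finding it:** I pressed the front end of each cover in turn. The rightmost, third and second covers met a hard stop at TCP height 0.169 m. The leftmost gave about 3 mm at 2–4 N, then hit its stop.
- **Pushing it home:** Pressed in its middle, it slid down about 3 mm at about 11 N and stopped hard at the same 0.169 m as the other covers.
- **Last checks:** Pressing the leftmost cover's front end again found no give. The wrist picture shows it flush and level, with no side gap. The plug, locking ring, tumbler, bowl, jug, housings and drawer box look unmoved in the pictures; the arm hid the ring in the last top view, so I judged it from the scene and wrist pictures.
- **Disagreements:**
  - Test presses on the firm covers reached up to about 41 N vertically, firmer than the light touch asked for but under the 60 N limit.
  - Joint 6 reached the end of its range once, so I turned the hand before testing the two left covers.

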